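# Nudge a carton home in the coder with a pusher

### The arm

A 7-joint arm with a two-finger parallel gripper is mounted at the origin on a cart in front of the work surface, level with it; the furniture and walls round the work are solid. World frame = base frame: x ahead of the robot, y to its left, z up, the work surface at z = 0. Lengths are in m, angles in rad, forces in N, time in s.
With the tool pointing down it reaches from about 0.375 to 0.925 m from the base axis. Payload 3.1 kg.
Tool frame: the origin (TCP) lies midway between the tips of the shut fingers; the grasp point (between the pads) lies env.pinch_z behind it (env.pinch_z is the distance from the TCP to the grasp point, in m); z points along the fingers, y is the line along which they close (so a half turn about z gives the same grasp; the last joint's range is limited). The gripper opens to 85 mm and grips with 20 to 120 N. Pads are 22 mm wide; open, the fingers measure 114 mm over their backs; the gripper's body (76 mm by 85 mm) begins 54 mm behind the grasp point. The pads swing forward as they close: fully open they stand 13 mm farther back than shut.
Start: joints at [1.102, 0.383, 0.044, 1.598, -0.018, 1.161, -0.05], TCP at [0.236, -0.606, 0.231] pointing down, gripper open.
Joint ranges: [-2.61, 2.61], [-0.41, 2.15], [-1.48, 1.57], [0, 2.5], [-1.57, 4.71], [0.05, 1.97], [-2.85, 2.85]. Speed limits (rad/s): [2.79, 2.79, 3.14, 3.14, 3.14, 3.14, 3.14].

### API

Orientations are given as a rotation vector (axis times angle).
In Python, from plant import env gives the robot as it stands.
- The arm moves only by the tool arm_command, never from a script. Its arguments are lists of equal length, an entry for each row: "linear": the shift along the tool's x, y, z in cm, a list of three; "turn": the turn, a rotation vector about the tool's x, y, z in degrees, a list of three; "fingers": the closure, from 0 (fully open) to 1 (shut). In form: {"linear": [[x, y, z], ...], "turn": [[rx, ry, rz], ...], "fingers": [fingers, ...]}. A call has 1 to 8 rows; each row is the pose to reach, as a shift and turn from the pose commanded when the call began, along the tool's axes at that moment; what a row does not reach only later rows make up. A row lasts 1/12 s, in which the tool goes at most 41.7 mm and 7.16 degrees, less where a joint would pass 70% of its speed; a pose out of reach is approached as far as the arm can. A call with a gripper value outside its range is refused whole. The fingers move at their own pace and stop on an object; the grip force is fixed at half the most. Time passes only in rows, so rows that repeat a pose let the fingers close. It gives the time, the measured TCP pose, the force, the opening and the grip force at its end, in the units of the state.
- env.sense(): the state, without advancing time (a new reading comes with each control period).
- env.get_image(name): name is "scene" or "top" or "wrist"; returns the picture (420x560x3 uint8, red, green, blue); there is no depth.
- env.calibration(name): a dict with "fx", "fy", "cx", "cy" (pixels), "dist" ([k1, k2, p1, p2, k3] as OpenCV has them; the pictures are not rectified), "position" and "orientation" of the camera in the world; the wrist camera has in their place "mount" (4x4, takes a point from camera to tool coordinates, whose origin is the TCP and whose axes are the flange's). Camera axes: x right, y down, z forward; pixel columns grow to the right and rows downward; lengths in m; the calibration is good to about 2 mm. A picture is of the moment at which its call begins: read the wrist's pose just before it. calibration takes no time and is no camera call.
- env.finish_job(): hands the job in; it is judged then, once.
The state is a dict: "t": time; "joint_positions": joint angles; "joint_vel": joint speeds; "effort": joint torques, N m; "eef_pos": TCP position; "orientation": TCP orientation; "contact_force": force on the tool from outside, world axes, zero at the start; "moment": the same for the moment, N m; "finger_gap": finger opening in m; "grip_force": force on a finger pad.
Only numpy, scipy, OpenCV 4.12 (cv2) and the standard library are available. Lean on these libraries where they do the work, as an engineer would, in place of code of your own. Each camera call takes 0.05 s, during which the arm holds its last target. There are 200 camera calls.

### The job

Take the orange-handled pusher from its yellow mat and, with its black head, gently nudge the carton along the channel under the grey hood until it sits firmly against the sprung stop hidden inside; do not ram it, and keep the gripper off the carton. Leave the carton there and stand the pusher upright back on the middle of the yellow mat, without disturbing the glue stick, the stamp or the pouch.

Things in the scene. Friction and masses are not known exactly. Their poses are not given: they have to be found in the camera images.
- channel: Fixed aluminium channel, open at the near end. Origin on the bench under the mouth of the hood, on the centre line; +x runs along the channel into the hood, z up. Floor plate 4 mm thick from x = -210 to +120 mm; two steel rails, inner faces 84 mm apart (flaring out slightly at the near end), tops 26 mm above the bench.
- hood: Fixed grey hood, black coder head on top (to 134 mm), over the channel's far end; origin and axes as the channel. Mouth at x = 0, back wall 120 mm, 132 mm wide, roof 100 mm high. The unseen stop is set anew each time: its face is 40 to 75 mm inside the mouth, a pad on a weak spring (0.25 N/mm) that gives 3 mm, then solid. Friction keeps a carton left pressed against it in place.
- carton_mid (a point): Centre of the loose black tea carton standing in the channel with its long side along it, 117 mm long, 78 mm wide, 58 mm high, 0.17 to 0.28 kg; sliding it takes about 1 to 2.5 N. It stands on the channel's floor plate with about 3 mm of play to each rail. The long side lies along the point's own y axis.
- pusher_mid (a point): Middle of the loose pusher (0.2 kg), on the handle's centre line 50 mm above its underside; x points to the head, z up. Orange handle 30 (x) by 20 mm (y), 14 to 100 mm above the underside: grip across the 20 mm. Steel foot 70 x 50 mm, 14 mm high, centred 6 mm behind. Flat black head 44 mm wide, 16 to 50 mm above the underside, front face 50 mm ahead of the centre line.
- mat: Fixed yellow mat, 150 mm (x) by 100 mm (y), 3 mm thick; origin at its centre on the bench. The pusher stands on it.
- glue_mid (a point): Middle of the red and white glue stick standing on the bench, 25 mm across, 95 mm high; leave it alone.
- stamp_mid (a point): Middle of the wooden rubber stamp standing on the bench to the right of the channel (another, by the sealer at the back, is fixed), 26 x 52 mm, 70 mm high; leave it alone.
- pouch_mid (a point): Middle of the silvery pouch lying on the bench, 100 x 62 x 25 mm; leave it alone.
There are look-alikes about, which are no part of the job. What is shaped like the part that bears pusher_mid but pink or turquoise is not meant.

How it is judged:
By the outcome, as a careful person would: the job done as asked, in the order asked, and still so for the second after the job is handed in, with the robot touching nothing.
It also fails if it takes over 72 s, if anything falls off the work surface, if the arm or the gripper's body presses on something with over 40 N, if the wrist force passes 120 N, or if a joint passes its speed limit or range.

## Working session

There is one attempt and no reset: what is moved stays moved. The work goes in short steps, Python scripts to look and compute and a tool call to move; the robot and the scene stay as the last step left them, time stands still between calls to the robot, and variables do not carry over. Pictures are saved under pics/ and viewed, at most 10 in all, crops included, and the job is handed in when it is done.

Besides the shell and the picture viewer there is one more tool, called after "Call:" as name(argument=value, ...) on one line, values as JSON. arm_command: Moves the arm, as the interface text tells. Its arguments: {"type":"object","properties":{"linear":{"type":"array","items":{"type":"array","items":{"type":"number"}}},"turn":{"type":"array","items":{"type":"array","items":{"type":"number"}}},"fingers":{"type":"array","items":{"type":"number"}}},"required":["linear","turn","fingers"]}

```bash
mkdir -p pics; cat > h.py <<'E'
import numpy as np,cv2
from scipy.spatial.transform import Rotation as R
from plant import env
def grab(n,f=None):
    s=env.sense(); im=env.get_image(n)
    if f: cv2.imwrite('pics/'+f,im[:,:,::-1])
    return s,im
def cam(n,s=None):
    c=env.calibration(n); K=np.array([[c['fx'],0,c['cx']],[0,c['fy'],c['cy']],[0,0,1.]])
    if 'mount' in c:
        T=np.eye(4);T[:3,:3]=R.from_rotvec(s['orientation']).as_matrix();T[:3,3]=s['eef_pos'];T=T@np.array(c['mount']);return K,np.array(c['dist']),T[:3,:3],T[:3,3]
    o=np.array(c['orientation'],float); M=o if o.shape==(3,3) else R.from_rotvec(o).as_matrix()
    return K,np.array(c['dist']),M,np.array(c['position'])
def plane(C,px,z):
    K,d,M,p=C; u=cv2.undistortPoints(np.array(px,float).reshape(-1,1,2),K,d).reshape(-1,2)
    r=np.c_[u,np.ones(len(u))]@M.T
    return p+r*((z-p[2])/r[:,2])[:,None]
def proj(C,P):
    K,d,M,p=C; P=np.array(P,float).reshape(-1,3)
    return cv2.projectPoints((P-p)@M,np.zeros(3),np.zeros(3),K,d)[0].reshape(-1,2)
E
python3 - <<'E'
from h import *
for n in ['scene','top','wrist']: s,i=grab(n,n+'0.png')
print(env.sense(),env.pinch_z)
for n in ['scene','top','wrist']: print(env.calibration(n))
E
```

```text
{'t': 0.15, 'joint_positions': array([ 1.1021955 ,  0.38363956,  0.04386745,  1.59925605, -0.01792825,
        1.16119242, -0.04994912]), 'joint_vel': array([-1.13555440e-04, -1.61902500e-03,  8.12136860e-05, -4.14023203e-03,
       -1.30387586e-04,  6.78868247e-04,  1.13237073e-03]), 'effort': array([ 2.03489559e-03, -4.34050655e+01,  1.02682695e+00, -2.49981236e+01,
        1.07729912e-02,  7.18831230e-03, -2.90260641e-05]), 'eef_pos': array([ 0.23525571, -0.60511907,  0.23016126]), 'orientation': array([-3.08574242e+00, -5.78733939e-01,  7.46661650e-04]), 'contact_force': array([0.39014502, 0.25622554, 0.4460022 ]), 'moment': array([ 0.03301799, -0.02215417, -0.01506792]), 'grip_force': 0.0, 'finger_gap': 0.08552361701384112} 0.0187
{'fx': 470.7099502723748, 'fy': 470.7099502723748, 'cx': 283.7573419271844, 'cy': 204.17113169491577, 'dist': array([-0.07121892,  0.        ,  0.        ,  0.        ,  0.        ]), 'position': array([0.13838951, 0.76338556, 0.7930676 ]), 'orientation': array([-0.65016581,  2.59042739, -1.2579883 ])}
{'fx': 533.4637575555671, 'fy': 533.4637575555671, 'cx': 284.0079053646912, 'cy': 210.49255325297153, 'dist': array([-0.04298065,  0.        ,  0.        ,  0.        ,  0.        ]), 'position': array([ 0.41693998, -0.01501391,  1.35507796]), 'orientation': array([-2.19433693,  2.14731828, -0.10613395])}
{'fx': 325.35520999387785, 'fy': 325.35520999387785, 'cx': 280.26744765279005, 'cy': 212.63846632017146, 'dist': array([-0.04192042,  0.        ,  0.        ,  0.        ,  0.        ]), 'mount': array([[-2.33226353e-04, -9.63989040e-01, -2.65941865e-01,
         6.73975654e-02],
       [ 9.99999952e-01, -2.78606635e-04,  1.32914013e-04,
        -1.31935442e-03],
       [-2.02220820e-04, -2.65941822e-01,  9.63989059e-01,
        -1.42839022e-01],
       [ 0.00000000e+00,  0.00000000e+00,  0.00000000e+00,
         1.00000000e+00]])}
```

View pics/top0.png

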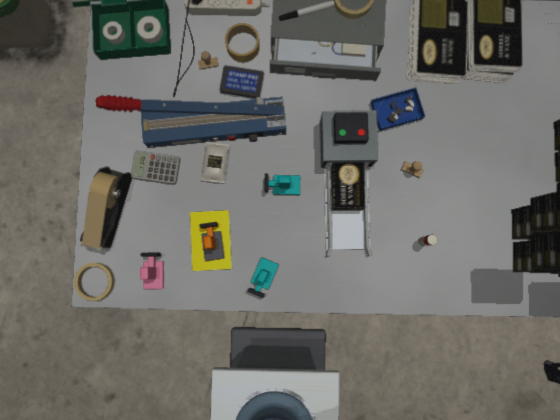

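View pics/scene0.png

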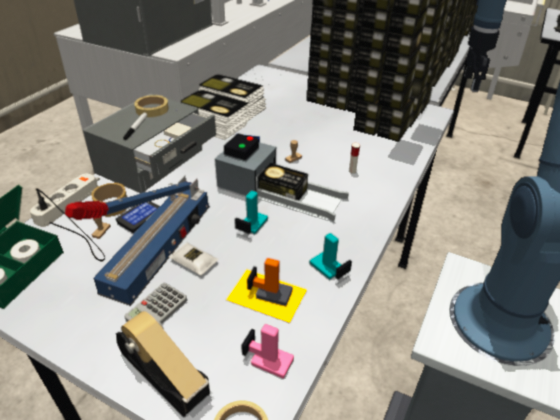

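Top view: mat with the orange pusher at about (210,240), the channel at about (348,225), the hood at (349,140), the carton at (347,187), the glue at (429,240), the stamp at (412,169) and the pouch at (214,162). Next I measure with masks and an enlarged crop.

```bash
python3 - <<'E'
from h import *
im=cv2.imread('pics/top0.png'); hsv=cv2.cvtColor(im,cv2.COLOR_BGR2HSV)
C=cam('top'); 
def big(m):
    c,_=cv2.findContours(m.astype(np.uint8),0,1); return max(c,key=cv2.contourArea)
h,s,v=cv2.split(hsv)
roi=np.zeros(h.shape,bool); roi[200:280,180:240]=1
nonw=roi&(((h>22)&(h<35)&(s>150)))
c=cv2.convexHull(big(nonw)); w=plane(C,c.reshape(-1,2),0.003)[:,:2]
r=cv2.minAreaRect((w*1000).astype(np.float32)); print('mat',r, cv2.boxPoints(r).round(0).tolist())
o=roi&(h>5)&(h<19)&(s>150); co=big(o); print('orange',cv2.minAreaRect(co),plane(C,[cv2.minAreaRect(co)[0]],0.103))
a=cv2.resize(im[150:270,170:240],None,fx=5,fy=5,interpolation=2)
b=cv2.resize(im[150:270,310:384],None,fx=5,fy=5,interpolation=2)
cv2.imwrite('pics/crop1.png',np.hstack([a,b]))
print(plane(C,[[347,187]],0.062),plane(C,[[429,240]],.09),plane(C,[[412,169]],.06),plane(C,[[214,162]],.02))
E
```

```text
mat ((470.75164794921875, 172.51797485351562), (147.85536193847656, 98.18147277832031), 4.435744285583496) [[393.0, 216.0], [401.0, 118.0], [548.0, 129.0], [541.0, 227.0]]
orange ((209.0, 237.0), (22.0, 12.0), 90.0) [[0.47371542 0.16155451 0.103     ]]
[[ 0.60524139 -0.1661076   0.062     ]] [[ 0.47834562 -0.35950332  0.09      ]] [[ 0.65392932 -0.32644109  0.06      ]] [[0.66813  0.167332 0.02    ]]
```

View pics/crop1.png

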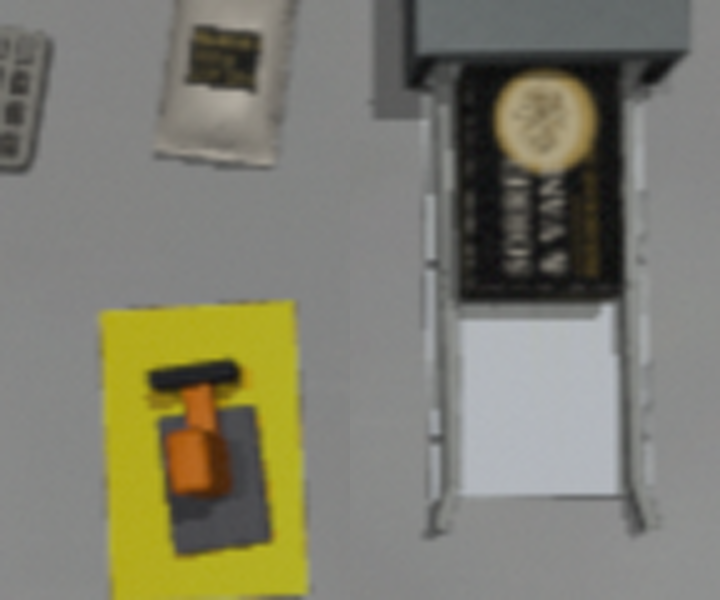

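The crop shows the handle top centred at about (194,463), the foot corners at (158,418), (255,405), (272,540) and (177,556), the hood's roof edge at y≈52, the carton's rear edge at y≈298 and the rails' near ends at y≈530.

```bash
cat >> h.py <<'E'
def goal(P,yaw,s=None):
    "linear cm & turn deg in tool axes to reach TCP P, tool down, tool x at yaw(deg)"
    s=s or env.sense(); M=R.from_rotvec(s['orientation'])
    y=np.radians(yaw); c,n=np.cos(y),np.sin(y)
    G=R.from_matrix(np.array([[c,n,0],[n,-c,0],[0,0,-1]]))
    return (M.inv().apply(np.array(P)-s['eef_pos'])*100).round(2),np.degrees((M.inv()*G).as_rotvec()).round(1)
E
python3 - <<'E'
from h import *
C=cam('top')
def L(p,z): p=np.array(p,float)/5+[170,150]; return plane(C,p,z)[:,:2]*1000
def Rr(p,z): p=np.array(p,float); p[:,0]-=350; p=p/5+[310,150]; return plane(C,p,z)[:,:2]*1000
np.set_printoptions(suppress=True,precision=1)
f=L([(158,418),(255,405),(272,540),(177,556)],.017); d=(f[0]+f[1]-f[2]-f[3]); fa=np.arctan2(d[1],d[0])
print('foot',f.mean(0),np.degrees(fa),np.linalg.norm(f[0]-f[1]),np.linalg.norm(f[1]-f[2]),'handle from foot',f.mean(0)+6*np.array([np.cos(fa),np.sin(fa)]))
print('handle top',L([(193,463)],.103)); print('head front',L([(148,372),(238,360)],.053))
print('roof',Rr([(415,52),(688,50)],.1)); print('rail near',Rr([(440,530),(640,530)],.026))
print('rail inner mid',Rr([(455,150),(455,440),(622,150),(622,440)],.026)); print('carton rear',Rr([(460,300),(620,296)],.062)); print('floor near',Rr([(460,496),(618,496)],.004))
s=env.sense(); print(R.from_rotvec(s['orientation']).as_matrix())
print(goal([.42,-.17,.26],0))
E
```

```text
foot [455.5 162.6] 9.462686902415133 49.167063794582084 68.22364955442018 handle from foot [461.4 163.6]
handle top [[460.6 162. ]]
head front [[506.3 192.7]
 [513.2 148.8]]
roof [[ 662.6 -103.7]
 [ 666.5 -234.3]]
rail near [[ 436.5 -124.8]
 [ 438.5 -224.4]]
rail inner mid [[ 627.4 -129.8]
 [ 481.3 -131.7]
 [ 629.3 -214.1]
 [ 483.1 -215.1]]
carton rear [[ 547.9 -130.1]
 [ 551.5 -208.2]]
floor near [[ 454.1 -136.5]
 [ 455.8 -216.6]]
[[ 0.9  0.4 -0. ]
 [ 0.4 -0.9  0. ]
 [-0.  -0.  -1. ]]
(array([ 33. , -33.9,  -2.9]), array([-0.1,  0. , 21.2]))
```

```bash
python3 - <<'E'
from h import *
print(goal([.47,-.17,.26],0))
E
```

```text
(array([ 37.65, -32.05,  -2.92]), array([-0.1,  0. , 21.2]))
```

Call:
arm_command(linear=[[2,-2,-1],[5,-4.5,-2],[7.5,-7.2,-3],[10,-10,-3],[12.5,-12.5,-3],[15,-15.2,-3],[17.5,-18,-3],[20,-20.5,-3]], turn=[[0,0,2],[0,0,4],[0,0,6],[0,0,9],[0,0,12],[0,0,15],[0,0,18],[0,0,21.2]], fingers=[0,0,0,0,0,0,0,0])

```text
t: 0.82
eef_pos: [0.3476, -0.34, 0.261]
orientation: [-3.141, 0.003, 0.001]
contact_force: [0.6, 0.1, 0.3]
finger_gap: 0.0852
grip_force: 0.0
```

```bash
python3 - <<'E'
from h import *
print(env.sense()['eef_pos'],goal([.47,-.17,.26],0))
E
```

```text
[ 0.34764297 -0.33997036  0.26101204] (array([ 12.21, -17.02,   0.1 ]), array([-0. ,  0. , -0.1]))
```

Call:
arm_command(linear=[[2,-2.5,0],[4,-5.5,0],[6,-8.5,0],[8.2,-11.5,0],[10.2,-14.3,0],[11.6,-16.2,0],[12.2,-17,0],[12.2,-17,0]], turn=[[0,0,0],[0,0,0],[0,0,0],[0,0,0],[0,0,0],[0,0,0],[0,0,0],[0,0,0]], fingers=[0,0,0,0,0,0,0,0])

```text
t: 1.48
eef_pos: [0.4707, -0.1694, 0.2611]
orientation: [-3.141, -0.01, -0.0]
contact_force: [-0.1, -0.5, 0.1]
finger_gap: 0.0856
grip_force: 0.0
```

```bash
python3 - <<'E'
from h import *
s,i=grab('wrist','w1.png'); print(s['eef_pos'],s['orientation'])
C=cam('wrist',s)
print(proj(C,[[.55,-.17,.062],[.664,-.17,.1],[.454,-.17,.004]]))
cv2.imwrite('pics/w1b.png',cv2.resize(i[:,:,::-1],None,fx=1.4,fy=1.4,interpolation=2))
print(goal([.461,.163,.26],9.3))
E
```

```text
[ 0.47072811 -0.16937193  0.26111488] [-3.14063908e+00 -1.03517596e-02 -1.44774323e-04]
[[282.8108236  110.57521988]
 [284.23624577 -34.9476295 ]
 [281.87175078 192.14986867]]
(array([ -0.74, -33.5 ,   0.09]), array([ 0. ,  0.1, -9.1]))
```

View pics/w1b.png

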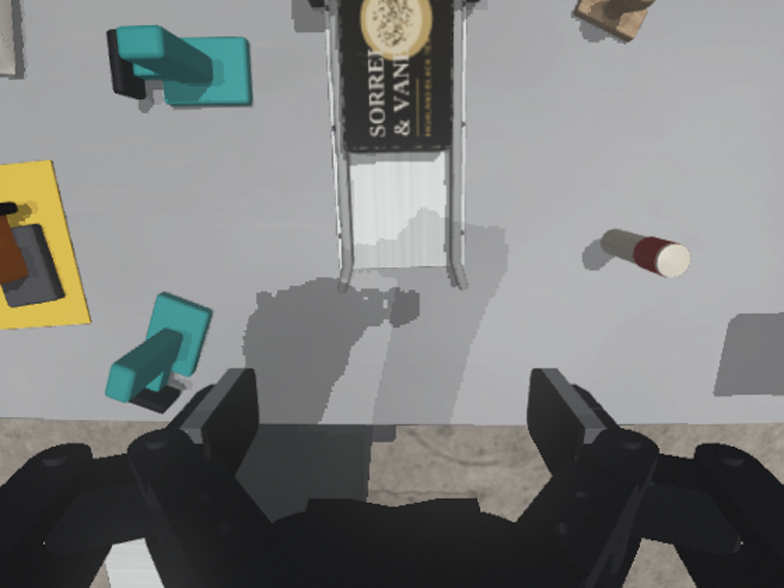

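The wrist view shows the carton's rear top edge at y≈151 (×1.4 scale), the floor plate's near end at y≈267, the rails at x≈345 and 452, and the glue at (672,260), clear of the channel.

```bash
python3 - <<'E'
from h import *
np.set_printoptions(suppress=True,precision=1)
im=cv2.imread('pics/w1.png');g=cv2.cvtColor(im,6).astype(int)
s=env.sense();C=cam('wrist',s)
for y in (115,130,150,170,185):
    r=g[y]; m=np.where(r[240:330]>175)[0]+240; print(y,m.min(),m.max(),plane(C,[[m.min()-.5,y],[m.max()+.5,y]],.004)[:,:2].ravel()*1000)
print(plane(C,[[245,107.5],[322,107.5]],.062)*1000, plane(C,[[300,190.7]],.004)*1000)
print(plane(C,np.array([[347,0],[467,0],[340,240],[462,240]])/1.4,.026)*1000)
E
```

```text
115 240 317 [ 545.4 -122.4  545.6 -214.6]
130 240 316 [ 528.1 -121.9  528.3 -213.9]
150 240 329 [ 504.4 -121.2  504.8 -230.4]
170 253 317 [ 480.1 -136.5  480.4 -216.6]
185 243 318 [ 461.4 -123.7  461.6 -218.5]
[[ 551.3 -135.1   62. ]
 [ 551.6 -212.5   62. ]] [[ 454.3 -195.5    4. ]]
[[ 660.5 -136.6   26. ]
 [ 660.9 -225.6   26. ]
 [ 481.5 -127.1   26. ]
 [ 481.8 -228.7   26. ]]
```

Call:
arm_command(linear=[[0,-2.5,0],[0,-6,0],[-0.2,-10,0],[-0.3,-14,0],[-0.4,-18,0],[-0.5,-22,0],[-0.6,-26,0],[-0.7,-29.5,0]], turn=[[0,0,-1],[0,0,-2],[0,0,-3],[0,0,-4],[0,0,-5],[0,0,-6],[0,0,-8],[0,0,-9.1]], fingers=[0,0,0,0,0,0,0,0])

```text
t: 2.2
eef_pos: [0.4621, 0.1219, 0.2613]
orientation: [3.131, 0.246, 0.0]
contact_force: [0.9, 0.9, -0.6]
finger_gap: 0.0851
grip_force: 0.0
```

```bash
python3 - <<'E'
from h import *
s=env.sense();print(s['eef_pos'],goal([.40,.155,.26],9.3))
E
```

```text
[0.46212956 0.12194784 0.26131349] (array([-5.62, -4.24,  0.12]), array([ 0.1, -0. , -0.3]))
```

```bash
python3 - <<'E'
from h import *
s,i=grab('wrist','w2.png'); C=cam('wrist',s)
print(proj(C,[[.461,.163,.103],[.461,.163,.017],[.51,.171,.053]]))
cv2.imwrite('pics/w2b.png',cv2.resize(i[60:300,90:350,::-1],None,fx=2.4,fy=2.4,interpolation=2))
E
```

```text
[[238.23377911 190.98349628]
 [247.08170304 176.52500525]
 [242.31907551 135.19120973]]
```

View pics/w2b.png

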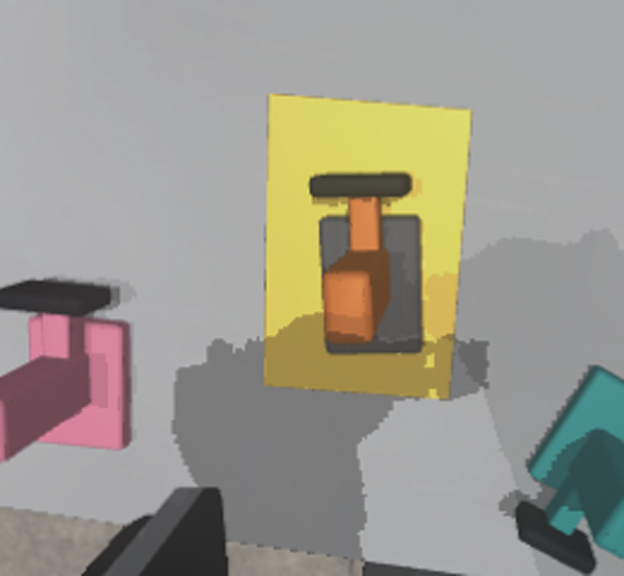

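The handle top is centred at (348,307) in the crop, head and foot look square to the tool, and the mat corners are (268,94), (470,109), (450,399) and (265,384).

```bash
python3 - <<'E'
from h import *
np.set_printoptions(suppress=True,precision=2)
s=env.sense();C=cam('wrist',s)
f=lambda p,z:plane(C,np.array(p,float)/2.4+[90,60],z)[:,:2]*1000
print(f([(348,307)],.103)); a=f([(320,215),(421,215),(421,353),(327,353)],.017); print(a,a.mean(0))
h=f([(310,178),(411,176)],.053); print(h,h.mean(0))
m=f([(268,94),(470,109),(450,399),(265,384)],.003); print(m,m.mean(0)); d=m[0]+m[1]-m[2]-m[3];print(np.degrees(np.arctan2(d[1],d[0])))
print(goal([.462,.165,.26],9.0),goal([.462,.165,.066],9.0))
E
```

```text
[[461.93 176.61]]
[[486.63 205.9 ]
 [494.86 156.98]
 [425.92 146.1 ]
 [417.79 193.73]] [456.3  175.68]
[[505.63 206.41]
 [513.82 162.64]] [509.73 184.53]
[[539.32 240.85]
 [548.62 141.79]
 [399.6  126.8 ]
 [391.08 226.49]] [469.66 183.98]
5.639220669449846
(array([ 0.65, -3.33,  0.21]), array([-0.3, -0.1,  0.6])) (array([ 0.61, -3.24, 19.61]), array([-0.3, -0.1,  0.6]))
```

```bash
python3 - <<'E'
from h import *
np.set_printoptions(suppress=True,precision=2)
s,i=grab('wrist','w3.png');C=cam('wrist',s); print(s['eef_pos'],s['orientation'],s['joint_vel'].round(3))
hs=cv2.cvtColor(i,cv2.COLOR_RGB2HSV); 
def con(m):
    c,_=cv2.findContours(m.astype(np.uint8),0,1);return max(c,key=cv2.contourArea)
y=con((hs[...,0]>20)&(hs[...,0]<35)&(hs[...,1]>90)); p=cv2.approxPolyDP(cv2.convexHull(y),6,True).reshape(-1,2)
m=plane(C,p,.003)[:,:2]*1000; print('mat',m); print(cv2.minAreaRect(m.astype(np.float32)))
o=(hs[...,0]<19)&(hs[...,0]>4)&(hs[...,1]>120)&(hs[...,2]>190); c=con(o); print('orange bright',cv2.boundingRect(c))
x,yy,w,h=cv2.boundingRect(c); cv2.imwrite('pics/w3b.png',cv2.resize(i[yy-40:yy+h+40,x-40:x+w+60,::-1],None,fx=4,fy=4,interpolation=2)); print(x-40,yy-40)
E
```

```text
[0.46 0.13 0.26] [-3.13 -0.26 -0.  ] [ 0.03 -0.02  0.02  0.01 -0.02  0.02  0.13]
mat [[541.66 227.62]
 [548.67 130.81]
 [401.35 118.56]
 [394.09 216.91]]
((471.4988098144531, 173.18394470214844), (147.9559326171875, 98.62496185302734), 4.223553657531738)
orange bright (238, 175, 16, 18)
198 135
```

View pics/w3b.png

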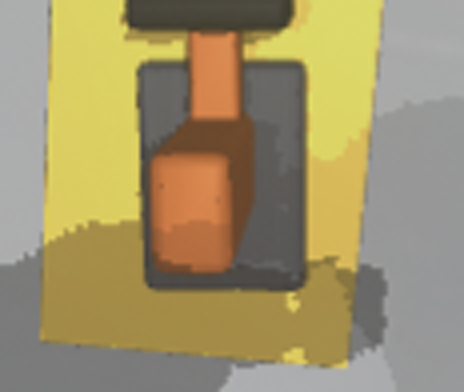

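Handle top is at crop (191,212) and the foot is centred at (224,175); the mat agrees with the top view.

```bash
python3 - <<'E'
from h import *
np.set_printoptions(suppress=True,precision=2)
s=env.sense();C=cam('wrist',s); f=lambda p,z:plane(C,np.array(p,float)/4+[198,135],z)[:,:2]*1000
print(s['eef_pos'],f([(191,212)],.103)); a=f([(138,60),(305,60),(305,290),(147,288)],.017); print(a.mean(0)); d=a[1]-a[0];print(np.degrees(np.arctan2(d[0],-d[1])))
print(goal([.4615,.165,.061],9.0))
E
```

```text
[0.46 0.13 0.26] [[463.85 162.5 ]]
[457.97 160.83]
9.507631970800755
(array([ 0.61, -3.66, 20.08]), array([-0.1, -0.1,  0.6]))
```

Call:
arm_command(linear=[[0.3,-1.7,0],[0.6,-3,2],[0.67,-3.4,5],[0.67,-3.43,8],[0.67,-3.43,11],[0.67,-3.43,13],[0.67,-3.43,14],[0.67,-3.43,14]], turn=[[0,0,0.3],[0,0,0.6],[0,0,0.6],[0,0,0.6],[0,0,0.6],[0,0,0.6],[0,0,0.6],[0,0,0.6]], fingers=[0,0,0,0,0,0,0,0])

```text
t: 2.97
eef_pos: [0.4619, 0.1538, 0.1185]
orientation: [3.131, 0.227, -0.009]
contact_force: [-0.2, -0.1, -0.4]
finger_gap: 0.0855
grip_force: 0.0
```

```bash
python3 - <<'E'
from h import *
s=env.sense();print(s['eef_pos'],goal([.4625,.1627,.061],9.2))
E
```

```text
[0.46185322 0.15381916 0.11852141] (array([ 0.23, -0.88,  5.75]), array([ 0.1,  0.4, -0.9]))
```

Call:
arm_command(linear=[[0,0,0],[0,0,0],[0,0,0]], turn=[[0,0,0],[0,0,0],[0,0,0]], fingers=[0,0,0])

```text
t: 3.22
eef_pos: [0.4652, 0.1577, 0.1231]
orientation: [-3.133, -0.233, -0.006]
contact_force: [0.8, -0.4, 0.3]
finger_gap: 0.0854
grip_force: 0.0
```

```bash
python3 - <<'E'
from h import *
s=env.sense();print(s['eef_pos'],s['joint_vel'].round(2),goal([.4625,.1627,.061],9.2))
E
```

```text
[0.46516597 0.1577357  0.12306815] [-0.   -0.   -0.01  0.   -0.    0.   -0.  ] (array([-0.21, -0.53,  6.21]), array([ 0. , -0.2, -0.7]))
```

Call:
arm_command(linear=[[-0.2,-0.5,1],[-0.2,-0.53,2.5],[-0.2,-0.53,4],[-0.2,-0.53,5.2],[-0.2,-0.53,6],[-0.2,-0.53,6.2],[-0.2,-0.53,6.2],[-0.2,-0.53,6.2]], turn=[[0,0,-0.7],[0,0,-0.7],[0,0,-0.7],[0,0,-0.7],[0,0,-0.7],[0,0,-0.7],[0,0,-0.7],[0,0,-0.7]], fingers=[0,0,0,0,0,0,0,0])

```text
t: 3.88
eef_pos: [0.4611, 0.163, 0.0596]
orientation: [-3.131, -0.254, -0.001]
contact_force: [0.1, 0.1, 0.6]
finger_gap: 0.0851
grip_force: 0.0
```

Call:
arm_command(linear=[[0,0,0],[0,0,0],[0,0,0],[0,0,0],[0,0,0],[0,0,0],[0,0,0],[0,0,0]], turn=[[0,0,0],[0,0,0],[0,0,0],[0,0,0],[0,0,0],[0,0,0],[0,0,0],[0,0,0]], fingers=[0.2,0.4,0.5,0.6,0.7,0.8,0.9,1])

```text
t: 4.55
eef_pos: [0.4604, 0.1626, 0.0591]
orientation: [3.131, 0.253, -0.001]
contact_force: [-1.3, 0.1, -0.7]
finger_gap: 0.0194
grip_force: 60.3
```

Call:
arm_command(linear=[[0,0,0],[0,0,0],[0,0,0],[0,0,0]], turn=[[0,0,0],[0,0,0],[0,0,0],[0,0,0]], fingers=[1,1,1,1])

```text
t: 4.88
eef_pos: [0.4605, 0.1626, 0.0592]
orientation: [3.131, 0.253, -0.001]
contact_force: [0.3, -0.7, -1.2]
finger_gap: 0.0195
grip_force: 60.3
```

```bash
python3 - <<'E'
from h import *
s=env.sense();print(s['eef_pos'],s['orientation'],s['contact_force'],s['finger_gap'],s['grip_force'])
E
```

```text
[0.46045044 0.16260891 0.05915329] [ 3.13124130e+00  2.53273099e-01 -7.25419910e-04] [ 0.25117535 -0.65664679 -1.21253238] 0.019517249476137134 60.3416633605957
```

Call:
arm_command(linear=[[0,0,-1],[0,0,-3],[0,0,-5.5],[0,0,-8],[0,0,-10.5],[0,0,-12.5],[0,0,-13.5],[0,0,-13.5]], turn=[[0,0,0],[0,0,0],[0,0,0],[0,0,0],[0,0,0],[0,0,0],[0,0,0],[0,0,0]], fingers=[1,1,1,1,1,1,1,1])

```text
t: 5.55
eef_pos: [0.4626, 0.1634, 0.1973]
orientation: [-3.131, -0.253, -0.01]
contact_force: [0.2, 0.4, -1.8]
finger_gap: 0.0197
grip_force: 60.2
```

```bash
python3 - <<'E'
from h import *
s=env.sense();print(s['eef_pos'],s['contact_force'],s['finger_gap'],goal([.486,-.172,.19],1))
E
```

```text
[0.46260968 0.16344601 0.19727055] [ 0.23084588  0.44047435 -1.81810848] 0.019677852436019883 (array([-3.08, 33.49,  0.7 ]), array([-0. , -0.3,  8.2]))
```

Call:
arm_command(linear=[[-0.2,2,0],[-0.5,5,0],[-0.8,8.5,0],[-1.1,12,0],[-1.4,15.5,0],[-1.8,19,0],[-2.1,22.5,0],[-2.4,26,0]], turn=[[0,0,1],[0,0,2],[0,0,3],[0,0,4],[0,0,5],[0,0,6],[0,0,7],[0,0,8.2]], fingers=[1,1,1,1,1,1,1,1])

```text
t: 6.22
eef_pos: [0.4771, -0.0994, 0.1925]
orientation: [-3.141, -0.027, 0.005]
contact_force: [0.5, 0.1, -2.1]
finger_gap: 0.0191
grip_force: 60.1
```

Call:
arm_command(linear=[[0,2.5,0],[0,5,0],[0,6.5,0],[0,6.8,0],[0,6.8,0],[0,6.8,0],[0,6.8,0],[0,6.8,0]], turn=[[0,0,0],[0,0,0],[0,0,0],[0,0,0],[0,0,0],[0,0,0],[0,0,0],[0,0,0]], fingers=[1,1,1,1,1,1,1,1])

```text
t: 6.88
eef_pos: [0.4801, -0.1637, 0.194]
orientation: [-3.141, -0.034, 0.001]
contact_force: [0.0, -0.2, -2.3]
finger_gap: 0.0194
grip_force: 60.1
```

```bash
python3 - <<'E'
from h import *
s,i=grab('wrist','w4.png');C=cam('wrist',s)
print(s['eef_pos'],s['orientation'],goal([.486,-.1725,.09],1),goal([.486,-.1725,.063],1))
print(proj(C,[[.551,-.172,.062]])); u=s['eef_pos'];print(proj(C,[[u[0]+.05,u[1],u[2]-.006]]))
cv2.imwrite('pics/w4b.png',cv2.resize(i[:,:,::-1],None,fx=1.2,fy=1.2,interpolation=2))
E
```

```text
[ 0.48008195 -0.16368011  0.1939895 ] [-3.14064459e+00 -3.38576991e-02  7.67795996e-04] (array([ 0.57,  0.87, 10.42]), array([-0. ,  0. ,  0.2])) (array([ 0.57,  0.87, 13.12]), array([-0. ,  0. ,  0.2]))
[[293.9970186  118.32339911]]
[[285.33062326 161.6247732 ]]
```

View pics/w4b.png

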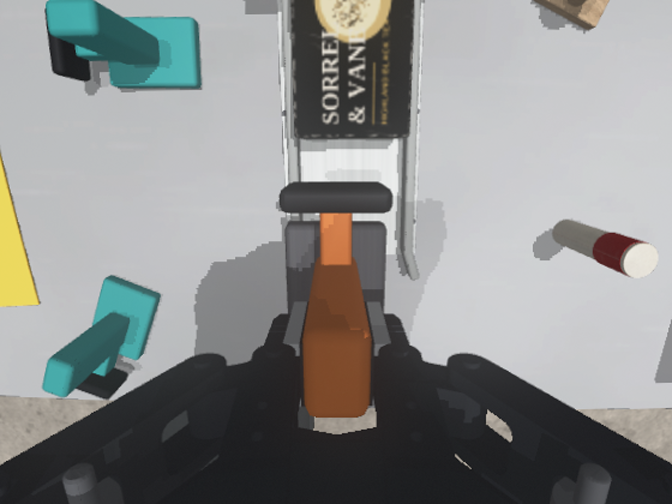

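Head front edge is at (335,184) in the scaled view, about 3.5 mm further ahead than assumed. The carton's rear edge is at y≈136, centred at x≈352, so I need to go about 1 cm to the right.

Call:
arm_command(linear=[[0.2,0.5,0],[0.3,1,1],[0.3,1,3.5],[0.3,1,6],[0.3,1,8],[0.3,1,9],[0.3,1,9],[0.3,1,9]], turn=[[0,0,0],[0,0,0],[0,0,0],[0,0,0],[0,0,0],[0,0,0],[0,0,0],[0,0,0]], fingers=[1,1,1,1,1,1,1,1])

```text
t: 7.6
eef_pos: [0.4831, -0.1758, 0.1039]
orientation: [-3.141, -0.029, 0.001]
contact_force: [0.7, 0.2, -1.9]
finger_gap: 0.0194
grip_force: 60.0
```

Call:
arm_command(linear=[[0,0,1],[0,0,2],[0,0,3],[0,0,3.5],[0,0,3.8],[0,0,3.8],[0,0,3.8],[0,0,3.8]], turn=[[0,0,0],[0,0,0],[0,0,0],[0,0,0],[0,0,0],[0,0,0],[0,0,0],[0,0,0]], fingers=[1,1,1,1,1,1,1,1])

```text
t: 8.27
eef_pos: [0.4836, -0.1758, 0.0666]
orientation: [3.141, 0.029, 0.001]
contact_force: [-0.6, -0.4, -1.7]
finger_gap: 0.0193
grip_force: 60.1
```

```bash
python3 - <<'E'
from h import *
s=env.sense();C=cam('wrist',s)
print(s['eef_pos'],s['orientation'],s['contact_force'],goal([.483,-.1725,.0625],1))
E
```

```text
[ 0.48364146 -0.17579485  0.06662061] [3.14123144e+00 2.87820156e-02 1.29657527e-03] [-0.61675878 -0.40581802 -1.67733221] (array([-0.06, -0.33,  0.41]), array([ 0., -0.,  0.]))
```

Call:
arm_command(linear=[[0,-0.1,0.15],[0,-0.2,0.35],[0.2,-0.2,0.35],[0.4,-0.2,0.35],[0.6,-0.2,0.35],[0.8,-0.2,0.35],[0.9,-0.2,0.35],[1,-0.2,0.35]], turn=[[0,0,0],[0,0,0],[0,0,0],[0,0,0],[0,0,0],[0,0,0],[0,0,0],[0,0,0]], fingers=[1,1,1,1,1,1,1,1])

```text
t: 8.93
eef_pos: [0.4935, -0.1735, 0.0628]
orientation: [3.141, 0.029, 0.0]
contact_force: [-0.6, 0.3, -2.0]
finger_gap: 0.0194
grip_force: 60.1
```

Call:
arm_command(linear=[[0.1,0,0],[0.2,0,0],[0.3,0,0],[0.4,0,0],[0.5,0,0],[0.6,0,0],[0.7,0,0],[0.8,0,0]], turn=[[0,0,0],[0,0,0],[0,0,0],[0,0,0],[0,0,0],[0,0,0],[0,0,0],[0,0,0]], fingers=[1,1,1,1,1,1,1,1])

```text
t: 9.6
eef_pos: [0.5012, -0.1734, 0.0628]
orientation: [-3.141, -0.029, 0.0]
contact_force: [-0.3, 1.2, -2.2]
finger_gap: 0.0194
grip_force: 60.1
```

Call:
arm_command(linear=[[0.1,0,0],[0.2,0,0],[0.3,0,0],[0.4,0,0],[0.5,0,0],[0.6,0,0],[0.7,0,0],[0.8,0,0]], turn=[[0,0,0],[0,0,0],[0,0,0],[0,0,0],[0,0,0],[0,0,0],[0,0,0],[0,0,0]], fingers=[1,1,1,1,1,1,1,1])

```text
t: 10.27
eef_pos: [0.5093, -0.1732, 0.0627]
orientation: [-3.141, -0.029, 0.0]
contact_force: [-1.7, 0.1, -3.4]
finger_gap: 0.0192
grip_force: 60.1
```

Call:
arm_command(linear=[[0.12,0,0],[0.24,0,0],[0.36,0,0],[0.48,0,0],[0.6,0,0],[0.72,0,0],[0.84,0,0],[0.96,0,0]], turn=[[0,0,0],[0,0,0],[0,0,0],[0,0,0],[0,0,0],[0,0,0],[0,0,0],[0,0,0]], fingers=[1,1,1,1,1,1,1,1])

```text
t: 10.93
eef_pos: [0.5189, -0.173, 0.0628]
orientation: [-3.141, -0.029, -0.0]
contact_force: [-1.5, 0.3, -3.2]
finger_gap: 0.0192
grip_force: 60.1
```

Call:
arm_command(linear=[[0.1,0,0],[0.2,0,0],[0.3,0,0],[0.4,0,0],[0.5,0,0],[0.6,0,0],[0.7,0,0],[0.8,0,0]], turn=[[0,0,0],[0,0,0],[0,0,0],[0,0,0],[0,0,0],[0,0,0],[0,0,0],[0,0,0]], fingers=[1,1,1,1,1,1,1,1])

```text
t: 11.6
eef_pos: [0.5268, -0.1729, 0.0628]
orientation: [-3.141, -0.029, 0.0]
contact_force: [-0.1, 0.0, -2.5]
finger_gap: 0.0196
grip_force: 60.1
```

Call:
arm_command(linear=[[0.06,0,0],[0.12,0,0],[0.18,0,0],[0.24,0,0],[0.3,0,0],[0.36,0,0]], turn=[[0,0,0],[0,0,0],[0,0,0],[0,0,0],[0,0,0],[0,0,0]], fingers=[1,1,1,1,1,1])

```text
t: 12.1
eef_pos: [0.5304, -0.1728, 0.0628]
orientation: [-3.141, -0.029, 0.0]
contact_force: [-1.6, 0.1, -1.9]
finger_gap: 0.0199
grip_force: 60.1
```

Call:
arm_command(linear=[[0.05,0,0],[0.1,0,0],[0.15,0,0],[0.2,0,0],[0.25,0,0],[0.3,0,0],[0.35,0,0],[0.4,0,0]], turn=[[0,0,0],[0,0,0],[0,0,0],[0,0,0],[0,0,0],[0,0,0],[0,0,0],[0,0,0]], fingers=[1,1,1,1,1,1,1,1])

```text
t: 12.77
eef_pos: [0.5344, -0.1728, 0.0628]
orientation: [-3.141, -0.029, -0.0]
contact_force: [-0.9, -0.4, -2.1]
finger_gap: 0.0196
grip_force: 60.1
```

Call:
arm_command(linear=[[0.05,0,0],[0.1,0,0],[0.15,0,0],[0.2,0,0],[0.25,0,0],[0.3,0,0],[0.35,0,0],[0.4,0,0]], turn=[[0,0,0],[0,0,0],[0,0,0],[0,0,0],[0,0,0],[0,0,0],[0,0,0],[0,0,0]], fingers=[1,1,1,1,1,1,1,1])

```text
t: 13.43
eef_pos: [0.5384, -0.1727, 0.0628]
orientation: [-3.141, -0.029, 0.0]
contact_force: [-0.6, -0.2, -2.5]
finger_gap: 0.0193
grip_force: 60.1
```

Call:
arm_command(linear=[[0.05,0,0],[0.1,0,0],[0.15,0,0],[0.2,0,0],[0.25,0,0],[0.3,0,0],[0.35,0,0],[0.4,0,0]], turn=[[0,0,0],[0,0,0],[0,0,0],[0,0,0],[0,0,0],[0,0,0],[0,0,0],[0,0,0]], fingers=[1,1,1,1,1,1,1,1])

```text
t: 14.1
eef_pos: [0.5424, -0.1726, 0.0628]
orientation: [-3.141, -0.029, -0.0]
contact_force: [-1.0, 0.3, -2.1]
finger_gap: 0.0195
grip_force: 60.1
```

Call:
arm_command(linear=[[0.05,0,0],[0.1,0,0],[0.15,0,0],[0.2,0,0],[0.25,0,0],[0.3,0,0],[0.35,0,0],[0.4,0,0]], turn=[[0,0,0],[0,0,0],[0,0,0],[0,0,0],[0,0,0],[0,0,0],[0,0,0],[0,0,0]], fingers=[1,1,1,1,1,1,1,1])

```text
t: 14.77
eef_pos: [0.5461, -0.1725, 0.0627]
orientation: [-3.141, -0.029, 0.001]
contact_force: [-1.9, -0.3, -3.0]
finger_gap: 0.0194
grip_force: 60.1
```

Call:
arm_command(linear=[[0.04,0,0],[0.08,0,0],[0.12,0,0],[0.16,0,0],[0.2,0,0]], turn=[[0,0,0],[0,0,0],[0,0,0],[0,0,0],[0,0,0]], fingers=[1,1,1,1,1])

```text
t: 15.18
eef_pos: [0.5466, -0.1726, 0.0626]
orientation: [-3.141, -0.028, 0.006]
contact_force: [-6.6, 0.5, 0.8]
finger_gap: 0.0191
grip_force: 60.5
```

Call:
arm_command(linear=[[0.03,0,0],[0.06,0,0],[0.06,0,0],[0.06,0,0]], turn=[[0,0,0],[0,0,0],[0,0,0],[0,0,0]], fingers=[1,1,1,1])

```text
t: 15.52
eef_pos: [0.5466, -0.1726, 0.0627]
orientation: [-3.141, -0.028, 0.008]
contact_force: [-7.4, 0.5, 3.2]
finger_gap: 0.0195
grip_force: 60.6
```

Call:
arm_command(linear=[[-0.1,0,0],[-0.2,0,0],[-0.4,0,0],[-0.7,0,0],[-1.2,0,0],[-1.8,0,0],[-2.4,0,0],[-3,0,0]], turn=[[0,0,0],[0,0,0],[0,0,0],[0,0,0],[0,0,0],[0,0,0],[0,0,0],[0,0,0]], fingers=[1,1,1,1,1,1,1,1])

```text
t: 16.18
eef_pos: [0.5185, -0.1731, 0.0629]
orientation: [3.141, 0.029, 0.001]
contact_force: [0.4, 0.4, -2.3]
finger_gap: 0.0192
grip_force: 60.1
```

```bash
python3 - <<'E'
from h import *
s,i=grab('wrist','w5.png');C=cam('wrist',s); print(s['eef_pos'],s['orientation'],s['contact_force'])
print(proj(C,[[.600,-.172,.062],[.664,-.172,.1],[s['eef_pos'][0]+.0535,s['eef_pos'][1],s['eef_pos'][2]-.006]]))
cv2.imwrite('pics/w5b.png',i[:,:,::-1])
E
```

```text
[ 0.51851862 -0.17310399  0.0629355 ] [3.14136747e+00 2.86523709e-02 8.60886341e-04] [ 0.42783438  0.36735962 -2.25756552]
[[ 284.09464013   87.26926767]
 [ 290.52948436 -175.17197203]
 [ 285.11671507  153.85011143]]
```

View pics/w5b.png

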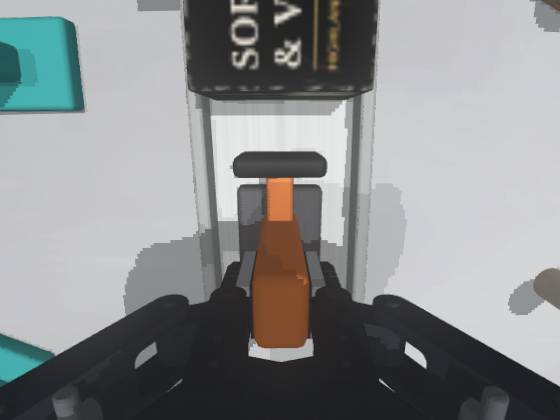

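The carton's rear edge is at y≈90, matching x≈0.600, so it stayed put. The pusher hangs straight with its head at (280,155).

Call:
arm_command(linear=[[0,0,-1],[0,0,-3],[0,0,-5.5],[0,0,-8],[0,0,-10.5],[-1,0,-12.5],[-2,0,-13.5],[-3,0,-13.5]], turn=[[0,0,0],[0,0,0],[0,0,0],[0,0,0],[0,0,0],[0,0,0],[0,0,0],[0,0,0]], fingers=[1,1,1,1,1,1,1,1])

```text
t: 16.9
eef_pos: [0.4916, -0.1741, 0.202]
orientation: [3.139, 0.03, 0.013]
contact_force: [0.4, -0.2, -2.5]
finger_gap: 0.0196
grip_force: 60.1
```

```bash
python3 - <<'E'
from h import *
s=env.sense();print(s['eef_pos'],s['contact_force'],s['finger_gap'],goal([.468,.1725,.2],4.3))
E
```

```text
[ 0.49160752 -0.17407468  0.20201952] [ 0.40109345 -0.21114098 -2.49631052] 0.01958347155771266 (array([ -1.71, -34.7 ,   0.09]), array([ 0.2, -0.5, -3.2]))
```

Call:
arm_command(linear=[[-0.1,-2,0],[-0.3,-5,0],[-0.5,-8.5,0],[-0.7,-12,0],[-0.9,-15.5,0],[-1.1,-19,0],[-1.2,-22.5,0],[-1.4,-26,0]], turn=[[0,0,-0.4],[0,0,-0.8],[0,0,-1.2],[0,0,-1.6],[0,0,-2],[0,0,-2.4],[0,0,-2.8],[0,0,-3.2]], fingers=[1,1,1,1,1,1,1,1])

```text
t: 17.57
eef_pos: [0.4691, 0.0874, 0.1973]
orientation: [3.139, 0.117, -0.001]
contact_force: [0.9, 0.6, -2.3]
finger_gap: 0.0194
grip_force: 60.0
```

Call:
arm_command(linear=[[0,-3,0],[0,-5.5,0],[0,-7.5,0],[-0.1,-8.5,0],[-0.1,-8.7,0],[-0.1,-8.7,0],[-0.1,-8.7,0],[-0.1,-8.7,0]], turn=[[0,0,0],[0,0,0],[0,0,0],[0,0,0],[0,0,0],[0,0,0],[0,0,0],[0,0,0]], fingers=[1,1,1,1,1,1,1,1])

```text
t: 18.23
eef_pos: [0.4631, 0.1705, 0.1974]
orientation: [3.138, 0.111, -0.001]
contact_force: [-0.6, -0.2, -2.4]
finger_gap: 0.0192
grip_force: 60.1
```

```bash
python3 - <<'E'
from h import *
s=env.sense();print(s['eef_pos'],s['orientation'],s['joint_vel'].round(2),goal([.468,.1725,.1],4.3))
E
```

```text
[0.46307114 0.17046634 0.19741829] [ 3.13835892e+00  1.11198390e-01 -9.01174213e-04] [ 0.   -0.   -0.   -0.   -0.01  0.   -0.  ] (array([ 0.51, -0.18,  9.74]), array([ 0.1,  0. , -0.2]))
```

Call:
arm_command(linear=[[0.3,-0.1,0.5],[0.5,-0.18,2],[0.5,-0.18,4.5],[0.5,-0.18,7],[0.5,-0.18,9.5],[0.5,-0.18,11],[0.5,-0.18,12],[0.5,-0.18,12.5]], turn=[[0,0,0],[0,0,0],[0,0,0],[0,0,0],[0,0,0],[0,0,0],[0,0,0],[0,0,0]], fingers=[1,1,1,1,1,1,1,1])

```text
t: 18.9
eef_pos: [0.4669, 0.1737, 0.071]
orientation: [3.139, 0.114, -0.004]
contact_force: [-0.1, 0.8, -1.9]
finger_gap: 0.0193
grip_force: 59.9
```

Call:
arm_command(linear=[[0,0,0],[0,0,0.1],[0,0,0.2],[0,0,0.3],[0,0,0.4],[0,0,0.5],[0,0,0.5],[0,0,0.5]], turn=[[0,0,0],[0,0,0],[0,0,0],[0,0,0],[0,0,0],[0,0,0],[0,0,0],[0,0,0]], fingers=[1,1,1,1,1,1,1,1])

```text
t: 19.57
eef_pos: [0.4676, 0.1749, 0.0679]
orientation: [3.139, 0.116, 0.0]
contact_force: [0.4, -0.7, -1.3]
finger_gap: 0.0194
grip_force: 59.9
```

```bash
python3 - <<'E'
from h import *
s=env.sense();print(s['eef_pos'],s['orientation'],s['joint_vel'].round(2),s['contact_force'],goal([.468,.1725,.0592],4.3))
E
```

```text
[0.4676376  0.17492095 0.06789997] [3.13938638e+00 1.16412908e-01 2.82007760e-04] [-0.  0. -0. -0.  0.  0.  0.] [ 0.35936063 -0.65294688 -1.33137278] (array([0.02, 0.24, 0.87]), array([ 0. , -0. , -0.1]))
```

Call:
arm_command(linear=[[0,0.1,0.1],[0,0.22,0.25],[0,0.22,0.4],[0,0.22,0.5],[0,0.22,0.6],[0,0.22,0.7],[0,0.22,0.8],[0,0.22,0.82]], turn=[[0,0,0],[0,0,0],[0,0,0],[0,0,0],[0,0,0],[0,0,0],[0,0,0],[0,0,0]], fingers=[1,1,1,1,1,1,1,1])

```text
t: 20.23
eef_pos: [0.4676, 0.1727, 0.0594]
orientation: [3.139, 0.117, -0.001]
contact_force: [0.3, -1.2, -1.3]
finger_gap: 0.019
grip_force: 60.0
```

Call:
arm_command(linear=[[0,0,0.03],[0,0,0.06],[0,0,0.06],[0,0,0.06]], turn=[[0,0,0],[0,0,0],[0,0,0],[0,0,0]], fingers=[1,1,1,1])

```text
t: 20.57
eef_pos: [0.4678, 0.1728, 0.0592]
orientation: [3.139, 0.117, 0.0]
contact_force: [-0.9, 0.0, -0.2]
finger_gap: 0.0191
grip_force: 60.4
```

Call:
arm_command(linear=[[0,0,0],[0,0,0],[0,0,0],[0,0,0],[0,0,0],[0,0,0],[0,0,0],[0,0,0]], turn=[[0,0,0],[0,0,0],[0,0,0],[0,0,0],[0,0,0],[0,0,0],[0,0,0],[0,0,0]], fingers=[0.7,0.6,0.4,0.2,0,0,0,0])

```text
t: 21.23
eef_pos: [0.4678, 0.1727, 0.059]
orientation: [-3.139, -0.116, 0.0]
contact_force: [0.2, 0.2, -0.4]
finger_gap: 0.0852
grip_force: 0.0
```

Call:
arm_command(linear=[[0,0,-1],[0,0,-2.5],[0,0,-5],[0,0,-8],[0,0,-11],[0,0,-14],[0,0,-16],[0,0,-16]], turn=[[0,0,0],[0,0,0],[0,0,0],[0,0,0],[0,0,0],[0,0,0],[0,0,0],[0,0,0]], fingers=[0,0,0,0,0,0,0,0])

```text
t: 21.9
eef_pos: [0.4712, 0.1746, 0.2251]
orientation: [-3.137, -0.117, -0.017]
contact_force: [1.4, -0.6, 1.0]
finger_gap: 0.0854
grip_force: 0.0
```

Call:
arm_command(linear=[[0,3,0],[0,6,0],[0,9,0],[0,11,0],[0,12,0],[0,12,0],[0,12,0],[0,12,0]], turn=[[0,0,0],[0,0,0],[0,0,0],[0,0,0],[0,0,0],[0,0,0],[0,0,0],[0,0,0]], fingers=[0,0,0,0,0,0,0,0])

```text
t: 22.57
eef_pos: [0.4764, 0.0552, 0.219]
orientation: [-3.138, -0.121, -0.0]
contact_force: [-0.7, 0.9, 1.0]
finger_gap: 0.0855
grip_force: 0.0
```

```bash
python3 - <<'E'
from h import *
s,i=grab('top','t6.png'); _,j=grab('wrist','w6.png'); print(s['eef_pos'],s['t'])
a=cv2.resize(j[60:340,60:340,::-1],(600,600),interpolation=2)[:, :400]
b=cv2.resize(i[140:270,180:400,::-1],None,fx=1.8,fy=1.8,interpolation=2)
o=np.zeros((600,800,3),np.uint8); o[:,:400]=a; o[:b.shape[0],402:402+b.shape[1]]=b[:,:398]; cv2.imwrite('pics/f6.png',o)
E
```

```text
[0.47644219 0.05523659 0.2190361 ] 22.5667
```

View pics/f6.png

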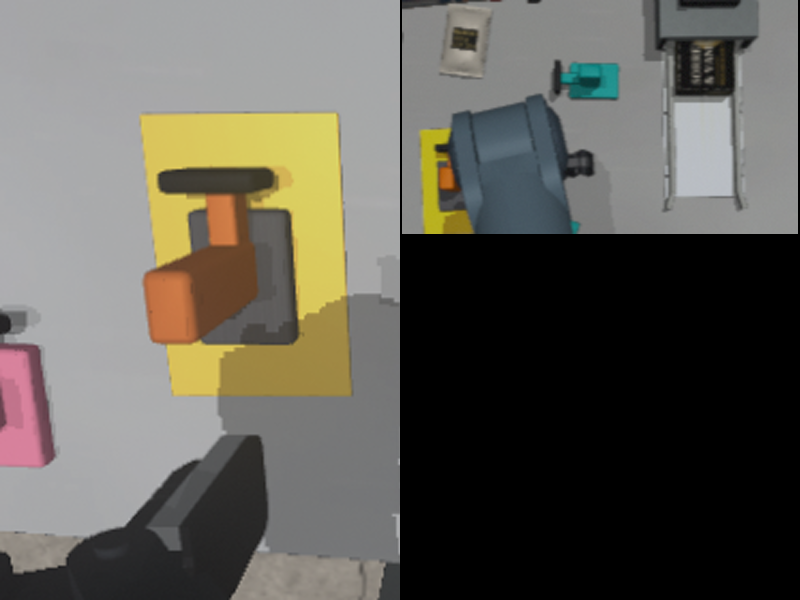

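Pusher stands upright on the mat, foot corners (189,210), (292,210), (297,344), (205,344), and the carton is seated in the hood. I check the centring.

```bash
python3 - <<'E'
from h import *
np.set_printoptions(suppress=True,precision=1)
s=env.sense();C=cam('wrist',s);print(s['eef_pos'])
f=lambda p,z:plane(C,np.array(p,float)*280/600+60,z)[:,:2]*1000
a=f([(189,210),(292,210),(297,344),(205,344)],.017);m=f([(141,113),(338,113),(350,395),(173,395)],.003)
print(a.mean(0),m.mean(0),a.mean(0)-m.mean(0), f([(172,308)],.103),f([(158,172),(272,170)],.053).mean(0))
im=cv2.cvtColor(cv2.imread('pics/top0.png'),6).astype(int);im2=cv2.cvtColor(cv2.imread('pics/t6.png'),6).astype(int)
for n,(u,v) in dict(glue=(429,240),stamp=(412,169),pouch=(214,162)).items(): print(n,abs(im-im2)[v-15:v+15,u-15:u+15].mean())
E
```

```text
[0.5 0.1 0.2]
[464.8 170.7] [471.1 172.7] [-6.3 -2. ] [[470.6 172.2]] [520.  172.6]
glue 4.966666666666667
stamp 4.585555555555556
pouch 4.377777777777778
```

```bash
python3 -c "
from plant import env
print(env.finish_job())"
```

```text
the job is handed in; nothing more can be done
None
```

I handed the job in at about 23 s: the carton sits against the stop, about 53 mm inside the hood, pushed no harder than about 7 N; the pusher stands upright within 2 mm of the mat's centre, and the glue stick, stamp and pouch show no change in the top view.

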